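Set out a stack of sweet tins on the shop's display boards

ROBOT

A 7-joint arm with a two-finger parallel gripper is mounted at the origin on the work surface. World frame = base frame: x ahead of the robot, y to its left, z up, the work surface at z = 0. Lengths are in m, angles in rad, forces in N, time in s.
With the tool pointing down it reaches from about 0.425 to 0.925 m from the base axis. Payload 6.8 kg.
Tool frame: the origin (TCP) lies on the centre line of the jaws, within the pads' length; the fingertips stand 14 mm ahead of it and the grasp point (between the pads) lies 5 mm behind it; z points along the fingers, y is the line along which they close (so a half turn about z gives the same grasp; the last joint's range is limited). The gripper opens to 85 mm and grips with 20 to 120 N. Pads are 22 mm wide; open, the fingers measure 114 mm over their backs; the gripper's body (76 mm by 85 mm) begins 54 mm behind the grasp point. The pads swing forward as they close: fully open they stand 13 mm farther back than shut.
Start: joints at [1.227, 0.477, 0.022, 1.555, -0.011, 1.109, -0.083], TCP at [0.158, -0.656, 0.245] pointing down, gripper open.
Joint ranges: [-2.96, 2.96], [-0.34, 2.1], [-1.41, 1.46], [0.24, 2.44], [-1.37, 4.51], [0.17, 1.92], [-2.96, 2.96]. Speed limits (rad/s): [2.39, 2.39, 3.14, 3.14, 3.14, 3.14, 3.14].

INTERFACE

Orientations are given as a unit quaternion [w, x, y, z].
In Python, from station import bot gives the robot as it stands. The module is installed in compiled form; this text tells all that it offers.
- The arm moves only by the tool drive_tool, never from a script. Its argument "commands" is a list of rows, each an object with "hand": the opening, from 0 (shut) to 1 (fully open); "translation": the shift along the world's x, y, z in mm, a list of three; "angular": the turn, a rotation vector about the world's x, y, z in rad, a list of three. In form: [{"hand": hand, "translation": [tx, ty, tz], "angular": [ax, ay, az]}, ...]. A call has 1 to 12 rows; each row is the pose to reach, as a shift and turn from the pose commanded when the call began; what a row does not reach only later rows make up. A row lasts 1/8 s, in which the tool goes at most 62.5 mm and 10.7 degrees, less where a joint would pass 70% of its speed; a pose out of reach is approached as far as the arm can. A call with a gripper value outside its range is refused whole. The fingers move at their own pace and stop on an object; "force" is the grip in N (left out, the last holds). Time passes only in rows, so rows that repeat a pose let the fingers close. It gives the time, the measured TCP pose, the force, the opening and the grip force at its end, in the units of the state.
- bot.get_obs(): the state, without advancing time (a new reading comes with each control period).
- bot.read_camera(name): name is "scene" or "top"; returns the picture (480x640x3 uint8, red, green, blue); there is no depth.
- bot.camera_model(name): a dict with "fx", "fy", "cx", "cy" (pixels), "k1" (the pictures are not rectified: a ray, as slopes to the right and down, at radius r is drawn at 1 + k1 r^2 times it, then the intrinsics apply), "view" (4x4, takes a point from world to camera coordinates). Camera axes: x right, y up, looking along -z (the intrinsics and any distortion apply to the point x, -y, -z); pixel columns grow to the right and rows downward; lengths in m; the calibration is good to about 2 mm. A picture is of the moment at which its call begins. camera_model takes no time and is no camera call.
- bot.hand_in(): hands the job in; it is judged then, once.
Trained networks look in the newest picture that a camera, given by its name, has taken for a name from the list of things; names that differ only in an ending like _2 or _b are one class to them, and where a whole thing is asked for, a point or a joint stands for the part that bears it (a point fixed in the world has none). Each returns a list of dicts, best first, with "score" (0 to 1); they miss things now and then, are a little off and sometimes report something else, mostly with a low value. They report only what shows in the picture. A call takes as long as a camera call. They do not tell look-alikes from the thing itself.
- bot.find_in(camera, query): "position" ([column, row] in pixels, amid what is visible of it).
- bot.outline_of(camera, query): "pixels" (480x640 bool, what is visible of it) and "position" ([column, row] in pixels, amid what is visible of it).
The state is a dict: "t": time; "q": joint angles; "joint_vel": joint speeds; "joint_torque": joint torques, N m; "eef_pos": TCP position; "tool_rot": TCP orientation; "contact_force": force on the tool from outside, world axes, zero at the start; "torque": the same for the moment, N m; "gripper_width": opening from 0.0 (shut) to 1.0 (fully open); "grasp_force": force on a finger pad.
Only numpy, scipy, OpenCV 4.12 (cv2) and the standard library are available. Lean on these libraries where they do the work, as an engineer would, in place of code of your own. Each camera call takes 0.05 s, during which the arm holds its last target. There are 200 camera calls.

TASK

Take the stack of plain metal sweet tins apart and set them out on the wooden display boards: the small six-sided tin in the middle of the six-sided board, the round tin in the middle of the round board, and the long tin in the middle of the long board, lined up lengthwise with it. The square tin belongs on top of the long tin, in the middle of its lid, when the long tin is on its board. Keep the tins upright, set them down softly rather than dropping them, and leave the soda bottle, the sweet jar and the crate of sweets where they are.

Things in the scene. Friction and masses are not known exactly. Their poses are not given: they have to be found in the camera images.
- hex_tin: small closed plain silvery tinplate six-sided tin, 30 mm across flats, 26 mm high, about 30 g; at the start the topmost of the stack, standing on the square tin. Origin: centre of its underside; z up; flats face its +x and -x and every 60 degrees from there, two corners point along its +y and -y
- square_tin: closed silvery tinplate square tin, 44 x 44 mm, 30 mm high, about 70 g; at the start third from the bottom, standing on the round tin. Origin: centre of its underside; z up; x and y along its sides
- round_tin: closed silvery tinplate round tin, 66 mm in diameter, 34 mm high, about 130 g; at the start second from the bottom, standing on the middle of the long tin. Origin: centre of its underside; z up
- long_tin: closed silvery tinplate oblong tin, 160 mm long (its x) by 66 mm wide (its y), 45 mm high, 250 to 450 g; at the start the bottom of the stack, standing on the counter. Origin: centre of its underside; z up. All lids are flat
- long_board: fixed oblong dark wooden display board, flat, 190 mm (its x) by 96 mm (its y), 15 mm thick, lying on the counter. Origin: centre of its underside; its flat top is at z = 15 mm
- round_board: fixed round dark wooden display board, flat, 96 mm in diameter, 15 mm thick, lying on the counter. Origin: centre of its underside
- hex_board: fixed six-sided dark wooden display board, flat, 60 mm across flats, 15 mm thick, lying on the counter. Origin: centre of its underside
- soda_bottle: bystander: upright green glass soda bottle, 60 mm in diameter, 200 mm high. Origin: centre of its underside
- sweet_jar: bystander: upright amber glass jar, 90 mm in diameter, 130 mm high. Origin: centre of its underside
- sweet_crate: bystander: low open wooden crate filled with coloured sweets, 100 mm (x) by 150 mm (y), 45 mm high with sweets to about 45 mm. Origin: centre of its underside
Things that resemble listed ones, but are neither listed nor needed, are in the scene too. What is shaped like the long_tin but blue is not meant.

How it is judged:
At the end, for the whole second after the job is handed in: Six-sided, round and long tins each on the board of their shape, square tin on the long tin's lid, centres within 12 mm of the middle of what they stand on; long tin within 0.15 rad of the long board's length; all tins upright, released, at rest (horizontal distance between hex_tin and hex_board below 0.012 m and z of hex_tin in the frame of hex_board between 0.01 and 0.02 m and horizontal distance between round_tin and round_board below 0.012 m and z of round_tin in the frame of round_board between 0.01 and 0.02 m and horizontal distance between long_tin and long_board below 0.012 m and z of long_tin in the frame of long_board between 0.01 and 0.02 m and horizontal distance between square_tin and long_tin below 0.012 m and z of square_tin in the frame of long_tin between 0.04 and 0.05 m and angle between the x axis of long_tin and the x axis of long_board, either way round below 0.15 rad and angle between each of hex_tin, square_tin, round_tin, long_tin's own z axis and vertical below 0.08 rad and linear speed of each of hex_tin, square_tin, round_tin, long_tin below 0.02 m/s); the robot touches nothing.
It fails at once if a tin is tipped over (more than 0.6 rad) (angle between any of hex_tin, square_tin, round_tin, long_tin's own z axis and vertical above 0.6 rad).
It fails at once if a tin is dropped or slammed onto its place (over 60 N) (contact force between hex_tin and hex_board above 60 N or contact force between round_tin and round_board above 60 N or contact force between long_tin and long_board above 60 N or contact force between square_tin and long_tin above 60 N).
It fails at once if the soda bottle is moved more than 30 mm (distance of soda_bottle from where it was at the start of the episode above 0.03 m).
It fails at once if the sweet jar is moved more than 30 mm (distance of sweet_jar from where it was at the start of the episode above 0.03 m).
It fails at once if the crate of sweets is moved more than 30 mm (distance of sweet_crate from where it was at the start of the episode above 0.03 m).
It also fails if it takes over 144 s, if anything falls off the work surface, if the arm or the gripper's body presses on something with over 40 N, if the wrist force passes 120 N, or if a joint passes its speed limit or range.

## Working session

There is one attempt and no reset: what is moved stays moved. The work goes in short steps, Python scripts to look and compute and a tool call to move; the robot and the scene stay as the last step left them, time stands still between calls to the robot, and variables do not carry over. Pictures are saved under pics/ and viewed, at most 17 in all, crops included, and the job is handed in when it is done.

Besides the shell and the picture viewer there is one more tool, called after "Emit:" in YAML: its name, and indented under it one key for each argument. drive_tool: Moves the arm, as the interface text tells. Its arguments: {"type":"object","properties":{"commands":{"type":"array","items":{"type":"object","properties":{"hand":{"type":"number"},"translation":{"type":"array","items":{"type":"number"}},"angular":{"type":"array","items":{"type":"number"}}}}},"force":{"type":"number"}},"required":["commands"]}

```bash
mkdir -p pics
cat > h.py <<'E'
import numpy as np, cv2
from station import bot
def snap(c,n=None):
    im=bot.read_camera(c)
    if n: cv2.imwrite(f'pics/{n}.png',im[:,:,::-1])
    return im
def ray(c,px):
    m=bot.camera_model(c);V=np.array(m['view']);R=V[:3,:3];t=V[:3,3]
    K=np.array([[m['fx'],0,m['cx']],[0,m['fy'],m['cy']],[0,0,1]])
    u=cv2.undistortPoints(np.array([[px]],float),K,np.array([m['k1'],0,0,0.]))[0,0]
    return -R.T@t, R.T@np.array([u[0],-u[1],-1])
def at(c,px,z):
    o,d=ray(c,px);return (o+d*(z-o[2])/d[2])[:2]
def proj(c,P):
    m=bot.camera_model(c);V=np.array(m['view']);p=V[:3,:3]@np.array(P)+V[:3,3]
    x,y=p[0]/-p[2],-p[1]/-p[2];k=1+m['k1']*(x*x+y*y)
    return np.array([m['fx']*x*k+m['cx'],m['fy']*y*k+m['cy']])
def plane(c,mask,z):
    "contour of mask on plane z, mm -> area centroid, minAreaRect"
    cs,_=cv2.findContours(mask.astype(np.uint8),cv2.RETR_EXTERNAL,cv2.CHAIN_APPROX_NONE)
    k=max(cs,key=cv2.contourArea)[:,0]
    P=np.array([at(c,p,z)*1000 for p in k],np.float32)
    M=cv2.moments(P);return np.round([M['m10']/M['m00'],M['m01']/M['m00']],1),cv2.minAreaRect(P)
E
python3 - <<'E'
from h import *
for c in('scene','top'):
    snap(c,c+'0'); m=bot.camera_model(c); o,_=ray(c,[320,240]); print(c,o,m['fx'],m['k1'])
    for n in 'hex_tin square_tin round_tin long_tin long_board round_board hex_board soda_bottle sweet_jar sweet_crate'.split():
        print(n,[(np.round(d['position']).tolist(),round(d['score'],2)) for d in bot.find_in(c,n)])
o=bot.get_obs();print(o['t'],o['eef_pos'],o['tool_rot'],o['gripper_width'])
E
```

```text
scene [ 1.29544299 -0.43339125  0.7278867 ] 520.9378479454531 -0.012317388236206726
hex_tin [([371.0, 192.0], 0.63)]
square_tin [([374.0, 204.0], 0.84), ([150.0, 280.0], 0.16)]
round_tin [([372.0, 219.0], 0.76)]
long_tin [([374.0, 244.0], 0.81), ([128.0, 344.0], 0.15)]
long_board [([405.0, 180.0], 0.94), ([372.0, 205.0], 0.42)]
round_board [([266.0, 290.0], 0.84)]
hex_board [([151.0, 280.0], 0.81)]
soda_bottle [([126.0, 342.0], 0.94)]
sweet_jar [([493.0, 182.0], 0.82)]
sweet_crate [([384.0, 307.0], 0.95)]
top [0.54129267 0.01475618 1.32309095] 571.1106373672254 0.043906041104333354
hex_tin [([252.0, 236.0], 0.56)]
square_tin [([258.0, 237.0], 0.79)]
round_tin [([264.0, 234.0], 0.7)]
long_tin [([269.0, 227.0], 0.96), ([259.0, 324.0], 0.96)]
long_board [([169.0, 286.0], 0.7)]
round_board [([369.0, 235.0], 0.7), ([310.0, 153.0], 0.54)]
hex_board [([453.0, 300.0], 0.93)]
soda_bottle [([501.0, 206.0], 0.65)]
sweet_jar [([121.0, 202.0], 0.85), ([250.0, 235.0], 0.24)]
sweet_crate [([309.0, 151.0], 0.71)]
1.1 [ 0.1576939  -0.6563331   0.24529794] [-7.29046857e-06  9.93059326e-01  1.17614521e-01  1.00333001e-05] 1.0016757258345972
```

View pics/top0.png

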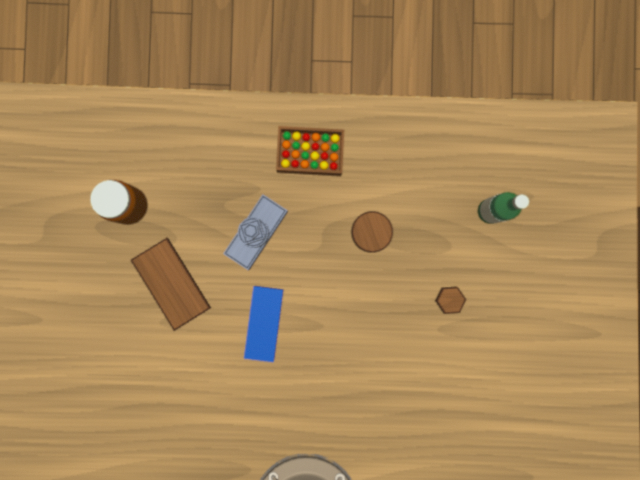

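View pics/scene0.png

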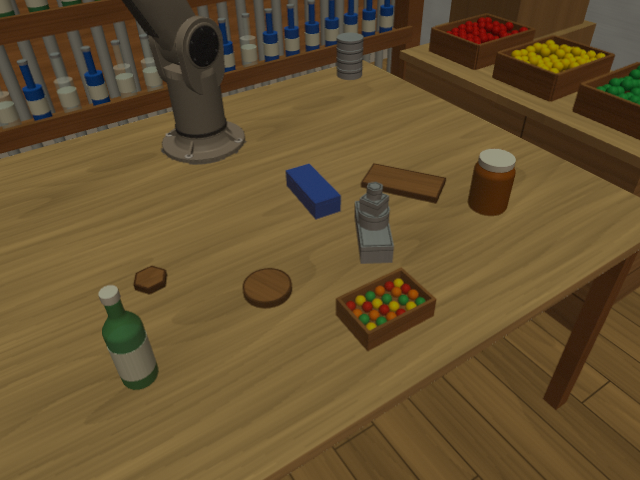

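The top view shows the silver stack at about (256,233), and the long, round and hex boards at (170,284), (372,232) and (451,300). The look-alikes for the long tin are the plain silver one at (256,233) and the blue one at (264,324). I choose the silver one with the round, square and hex tins on it. Next I measure and check a close crop.

Run:
```python
from h import *
im=snap('top')
for n,z in [('long_board',.015),('round_board',.015),('hex_board',.015),('long_tin',.045),('round_tin',.079),('square_tin',.109),('hex_tin',.135)]:
    for d in bot.outline_of('top',n)[:2]:
        c,r=plane('top',d['pixels'],z); print(n,round(d['score'],2),c,np.round(r[0],1),np.round(r[1],1),round(r[2],1))
# colour-based boards
snap('scene')
for n,z in [('hex_tin',.122),('square_tin',.094),('long_board',.015),('round_board',.015),('hex_board',.015)]:
    for d in bot.outline_of('scene',n)[:1]:
        c,r=plane('scene',d['pixels'],z); print('S',n,round(d['score'],2),c,np.round(r[0],1),np.round(r[1],1),round(r[2],1))
sc=bot.read_camera('scene')
a=cv2.resize(im[185:285,205:305],(560,560),interpolation=cv2.INTER_CUBIC)
b=cv2.resize(sc[175:275,340:410],(240,343),interpolation=cv2.INTER_CUBIC)
o=np.zeros((560,800,3),np.uint8);o[:,:560]=a;o[:343,560:]=b
cv2.imwrite('pics/crop1.png',o[:,:,::-1])
```

```text
long_board 0.78 [493.9 321.7] [493.5 321.8] [192.1  99.3] 34.0
round_board 0.87 [ 624.6 -131.9] [ 624.8 -131.4] [94.4 92.1] 1.6
hex_board 0.78 [ 474.  -315.3] [ 473.4 -316. ] [59.  66.2] 1.6
hex_board 0.5 [675.  445.6] [673.9 446.1] [129.6  95.2] 66.1
long_tin 0.89 [613.7 129. ] [613.7 130.9] [ 72.5 160.4] 58.0
long_tin 0.67 [ 685.5 -419.3] [ 686.1 -422.5] [ 61.9 113.9] 18.3
round_tin 0.63 [603.4 115.6] [604.4 116.5] [27.9 62.3] 64.4
square_tin 0.81 [611.7 131.7] [612.3 132.5] [48.8 48.3] 18.5
square_tin 0.49 [ 678.  -397.5] [ 678.9 -400.6] [ 59.2 112.1] 17.6
hex_tin 0.64 [611.5 133.2] [611.6 133.2] [32.6 29.7] 65.0
hex_tin 0.52 [662.7 405.9] [662.8 406. ] [119.3  82.3] 73.0
S hex_tin 0.61 [613.5 129. ] [612.  129.5] [30.6 65.3] 51.6
S square_tin 0.77 [620.1 123.4] [620.4 125.3] [60.8 77.7] 53.4
S long_board 0.78 [502.9 313.3] [500.4 310.3] [197.2 123.9] 33.3
S round_board 0.74 [ 632.7 -140.9] [ 632.3 -140.9] [ 95.2 109.7] 59.3
S hex_board 0.81 [ 483.3 -321.3] [ 482.8 -321.6] [62.3 79.7] 69.8
```

View pics/crop1.png

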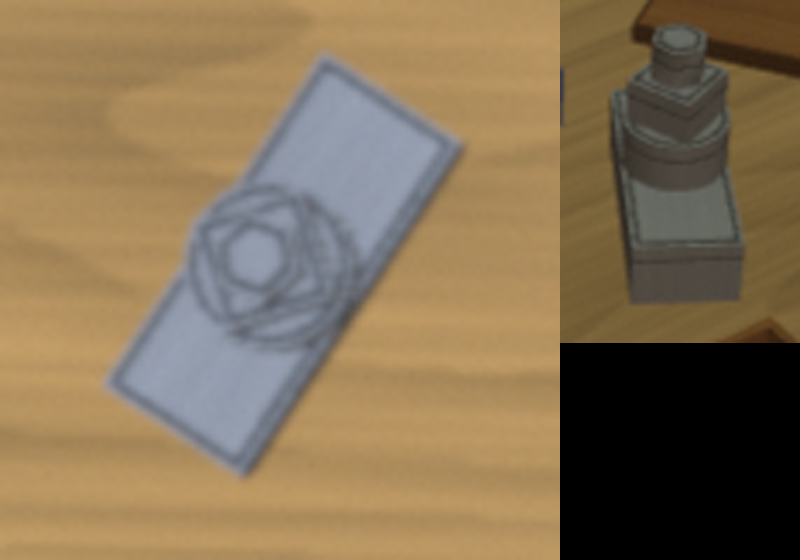

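The crop confirms four plain silver tins stacked: hex on square on round on the silver long tin. The blue tin is elsewhere. Next I get the hex angle and finer centres by overlaying a fitted outline.

```bash
cat >> h.py <<'E'
def shape(n,R,ph=0):
    a=np.arange(n)*2*np.pi/n+ph; return np.c_[R*np.cos(a),R*np.sin(a)]
HEX=shape(6,.015/np.cos(np.pi/6),np.pi/6); SQ=shape(4,.022*2**.5,np.pi/4)
LONG=np.array([[.08,.033],[-.08,.033],[-.08,-.033],[.08,-.033]]); RND=shape(40,.033)
LB=np.array([[.095,.048],[-.095,.048],[-.095,-.048],[.095,-.048]])
def world(s,x,y,th):
    c,n=np.cos(th),np.sin(th); return s@np.array([[c,n],[-n,c]])+[x,y]
def poly(c,s,x,y,th,z): return np.array([proj(c,[*p,z]) for p in world(s,x,y,th)])
def edgefit(c,im,s,z,x0,y0,ths,r=.008,off=None):
    "grid search of outline along dark rim lines / gradient"
    g=cv2.GaussianBlur(cv2.cvtColor(im,cv2.COLOR_RGB2GRAY),(0,0),.8).astype(np.float32)
    G=np.hypot(cv2.Sobel(g,cv2.CV_32F,1,0),cv2.Sobel(g,cv2.CV_32F,0,1))
    best=[]
    for th in ths:
        P0=poly(c,s,x0,y0,th,z); J=np.array([proj(c,[x0+.001,y0,z])-proj(c,[x0,y0,z]),proj(c,[x0,y0+.001,z])-proj(c,[x0,y0,z])])
        Q=np.concatenate([np.linspace(P0[i],P0[(i+1)%len(P0)],15) for i in range(len(P0))]).astype(np.float32)
        for dx in np.arange(-r,r+.0001,.001):
            for dy in np.arange(-r,r+.0001,.001):
                q=(Q+np.array([dx,dy])*1000@J).astype(np.float32)
                best.append((cv2.remap(G,q[:,:1],q[:,1:],cv2.INTER_LINEAR).mean(),x0+dx,y0+dy,np.degrees(th)))
    return sorted(best,reverse=True)
E
python3 - <<'E'
from h import *
im=snap('top');sc=snap('scene');D=np.radians
res={}
for n,s,z,x,y,ths in [('hex',HEX,.135,.6115,.133,D(np.arange(-30,30,3))),('sq',SQ,.109,.612,.132,D(np.arange(-45,45,3))),('round',RND,.079,.613,.132,[0]),('long',LONG,.045,.615,.132,D(np.arange(-38,-26,1))),('lb',LB,.015,.4933,.3235,D(np.arange(28,39,1))),('rb',shape(40,.048),.015,.6247,-.1323,[0]),('hb',HEX*2,.015,.4737,-.3175,D(np.arange(-30,30,3)))]:
    b=edgefit('top',im,s,z,x,y,ths); t=b[0]; res[n]=(s,z,t)
    print(n,np.round(np.array(b[:3])*[1,1000,1000,1],1).tolist())
    b=edgefit('scene',sc,s,z,x,y,ths); print('   scene',np.round(np.array(b[:2])*[1,1000,1000,1],1).tolist())
def draw(c,I,x0,y0,w,h,f):
    o=cv2.resize(I[y0:y0+h,x0:x0+w],None,fx=f,fy=f,interpolation=cv2.INTER_CUBIC)
    for n in ('hex','sq','round','long'):
        s,z,t=res[n]; p=((poly(c,s,t[1],t[2],D(t[3]),z)-[x0,y0]+.5)*f).astype(int); cv2.polylines(o,[p],True,(255,0,0),1)
    return o
o=np.zeros((600,800,3),np.uint8);a=draw('top',im,220,190,75,85,6);b=draw('scene',sc,345,175,50,95,6);o[:510,:450]=a;o[:570,455:755]=b
cv2.imwrite('pics/fit.png',o[:,:,::-1])
E
```

```text
hex [[50.9, 618.5, 140.0, 9.0], [50.9, 618.5, 140.0, 6.0], [50.8, 619.5, 139.0, 3.0]]
   scene [[66.3, 603.5, 125.0, 15.0], [66.2, 603.5, 125.0, 12.0]]
sq [[52.9, 604.0, 124.0, 27.0], [52.5, 604.0, 124.0, 18.0], [52.4, 604.0, 124.0, 21.0]]
   scene [[67.9, 610.0, 140.0, -33.0], [67.2, 609.0, 140.0, -33.0]]
round [[59.8, 609.0, 127.0, 0.0], [59.7, 608.0, 128.0, 0.0], [59.5, 608.0, 127.0, 0.0]]
   scene [[45.9, 605.0, 124.0, 0.0], [45.8, 605.0, 125.0, 0.0]]
long [[60.2, 613.0, 128.0, -32.0], [59.9, 613.0, 127.0, -32.0], [59.8, 613.0, 128.0, -31.0]]
   scene [[59.6, 607.0, 128.0, -32.0], [59.5, 607.0, 128.0, -33.0]]
lb [[147.7, 494.3, 321.5, 34.0], [146.2, 494.3, 321.5, 33.0], [146.1, 494.3, 322.5, 34.0]]
   scene [[101.8, 495.3, 321.5, 34.0], [100.5, 495.3, 321.5, 35.0]]
rb [[148.6, 624.7, -133.3, 0.0], [148.2, 624.7, -132.3, 0.0], [145.5, 625.7, -133.3, 0.0]]
   scene [[90.0, 624.7, -136.3, 0.0], [88.8, 623.7, -136.3, 0.0]]
hb [[149.7, 473.7, -315.5, 6.0], [148.9, 473.7, -315.5, 3.0], [148.3, 473.7, -314.5, 6.0]]
   scene [[96.8, 472.7, -319.5, 6.0], [96.8, 472.7, -319.5, 9.0]]
```

View pics/fit.png

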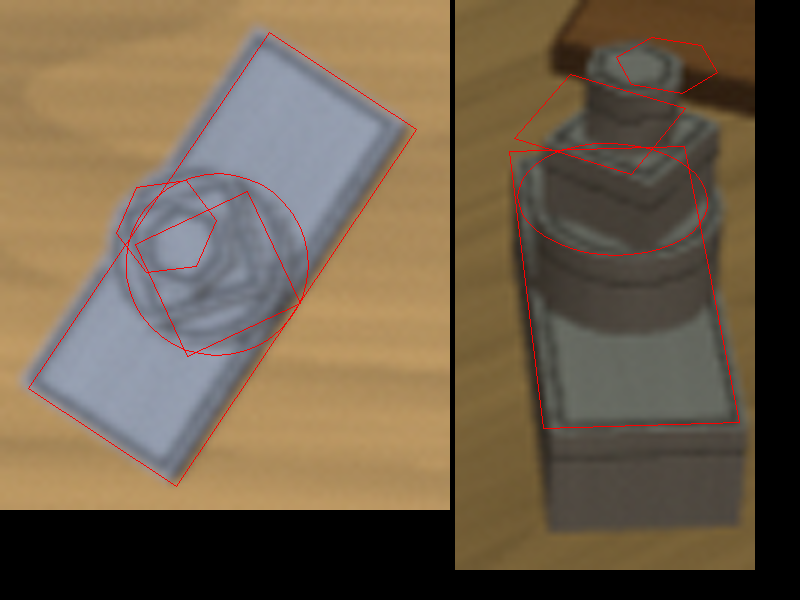

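The gradient fit is good on the boards but was pulled off the tins. I use points read from the crop instead: the hex lid is at top (250.3,229.0) and scene (374.7,185.5).

Run:
```python
from h import *
f=lambda px:px
T=lambda u,v:[220+u/6-.5,190+v/6-.5]; S=lambda u,v:[345+(u-455)/6-.5,175+v/6-.5]
print('hex',at('top',T(185,237),.135),at('scene',S(636,66),.135))
print('sq scene corners',[np.round(at('scene',S(*p),.109)*1000).tolist() for p in [(545,143),(632,185),(720,127)]])
print('long top',[np.round(at('top',T(*p),.045)*1000).tolist() for p in [(255,28),(400,120),(25,378),(172,472)]])
print('long scene',[np.round(at('scene',S(*p),.045)*1000).tolist() for p in [(546,432),(744,425)]])
print('round scene left/right/front',[np.round(at('scene',S(*p),.079)*1000).tolist() for p in [(522,205),(720,200),(625,268)]])
# hex angle: blob of hex lid interior (bright) inside dark rim
im=bot.read_camera('top')
c=proj('top',[.612,.134,.135]);print(c)
a=cv2.resize(im[int(c[1])-14:int(c[1])+14,int(c[0])-14:int(c[0])+14],(560,560),interpolation=cv2.INTER_CUBIC)
a=cv2.normalize(a,None,0,255,cv2.NORM_MINMAX)
cv2.imwrite('pics/hex.png',a[:,:,::-1])
```

```text
hex [0.61513544 0.13349412] [0.6130193 0.1310295]
sq scene corners [[602.0, 102.0], [639.0, 111.0], [629.0, 156.0]]
long top [[700.0, 119.0], [667.0, 64.0], [567.0, 200.0], [533.0, 144.0]]
long scene [[665.0, 57.0], [700.0, 114.0]]
round scene left/right/front [[594.0, 99.0], [631.0, 157.0], [643.0, 106.0]]
[250.0390914  230.49693549]
```

View pics/hex.png

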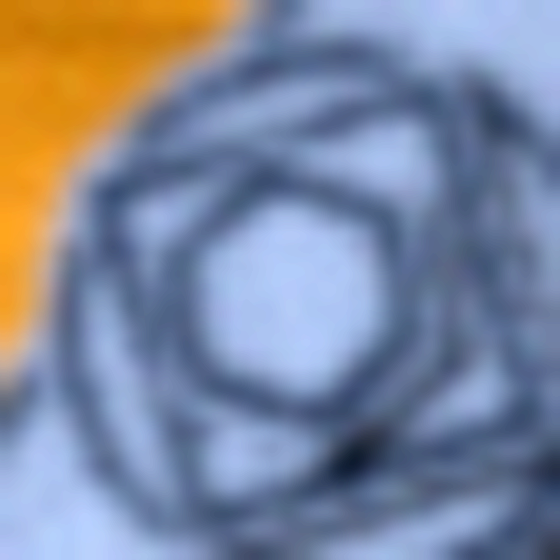

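The hex lid flats face about -15° (and +45°, -75°) in the world, so I'll close along -15°. I aim at (614,132) and the stack axis is at about (615,131).

Emit:
drive_tool:
  commands:
    - {"hand":0.65,"translation":[228,394,0],"angular":[0,0,0.5]}
    - {"hand":0.65,"translation":[456,788,0],"angular":[0,0,1.073]}
    - {"hand":0.65,"translation":[456,788,0],"angular":[0,0,1.073]}
    - {"hand":0.65,"translation":[456,788,0],"angular":[0,0,1.073]}
    - {"hand":0.65,"translation":[456,788,0],"angular":[0,0,1.073]}
    - {"hand":0.65,"translation":[456,788,0],"angular":[0,0,1.073]}
    - {"hand":0.65,"translation":[456,788,0],"angular":[0,0,1.073]}
    - {"hand":0.65,"translation":[456,788,0],"angular":[0,0,1.073]}
    - {"hand":0.65,"translation":[456,788,0],"angular":[0,0,1.073]}
    - {"hand":0.65,"translation":[456,788,0],"angular":[0,0,1.073]}
    - {"hand":0.65,"translation":[456,788,0],"angular":[0,0,1.073]}
    - {"hand":0.65,"translation":[456,788,0],"angular":[0,0,1.073]}
  force: 30

```text
t: 3.5
eef_pos: [0.5343, -0.0057, 0.2456]
tool_rot: [0.0, 0.794, 0.608, 0.0]
contact_force: [1.0, -0.7, -0.2]
gripper_width: 0.649
grasp_force: 0.0
```

Emit:
drive_tool:
  commands:
    - {"hand":0.65,"translation":[80,138,0],"angular":[0,0,0]}
    - {"hand":0.65,"translation":[80,138,0],"angular":[0,0,0]}
    - {"hand":0.65,"translation":[80,138,0],"angular":[0,0,0]}
    - {"hand":0.65,"translation":[80,138,0],"angular":[0,0,0]}
    - {"hand":0.65,"translation":[80,138,-40],"angular":[0,0,0]}
    - {"hand":0.65,"translation":[80,138,-40],"angular":[0,0,0]}
    - {"hand":0.65,"translation":[80,138,-40],"angular":[0,0,0]}

```text
t: 4.38
eef_pos: [0.6137, 0.1299, 0.2064]
tool_rot: [0.0, 0.794, 0.608, 0.0]
contact_force: [0.4, -0.4, -0.1]
gripper_width: 0.648
grasp_force: 0.0
```

Run:
```python
from h import *
o=bot.get_obs();print(o['eef_pos'],o['tool_rot'])
a=snap('scene')[110:260,300:450];b=snap('top')[180:280,200:300]
o=np.hstack([cv2.resize(a,(450,450),interpolation=cv2.INTER_CUBIC),cv2.resize(b,(350,450),interpolation=cv2.INTER_CUBIC)])
cv2.imwrite('pics/pre.png',o[:,:,::-1])
```

```text
[0.61365394 0.12993073 0.2063902 ] [3.14188375e-04 7.93799484e-01 6.08179437e-01 2.31154352e-04]
```

View pics/pre.png

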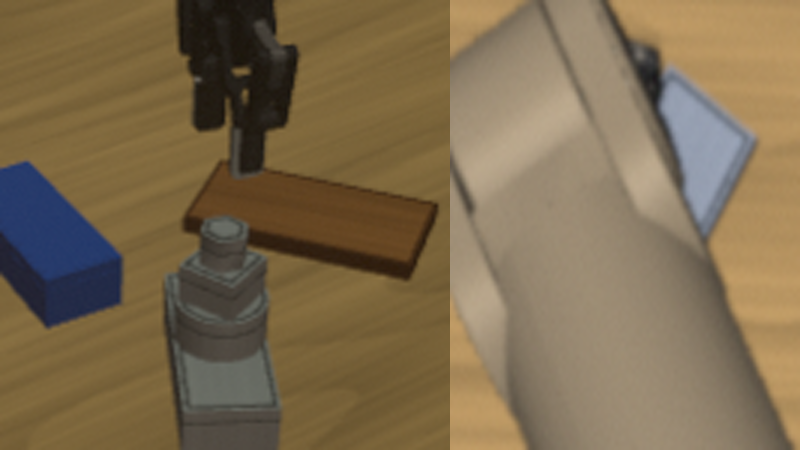

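Run:
```python
from h import *
for z in(.185,.192,.199,.206):print(z,proj('scene',[.6415,.1225,z]),proj('scene',[.5865,.137,z]))
```

```text
0.185 [381.43809038 172.06238148] [369.97059274 157.72797351]
0.192 [381.62939739 168.96094879] [370.10589494 154.69341422]
0.199 [381.82232452 165.83238522] [370.24228904 151.63343325]
0.206 [382.01689187 162.6763417 ] [370.37978791 148.54771776]
```

The fingers straddle the hex tin, and the tips sit about 10 mm ahead of the TCP at this opening. I descend and grip.

Emit:
drive_tool:
  commands:
    - {"hand":0.65,"translation":[0,1.5,-30],"angular":[0,0,0]}
    - {"hand":0.65,"translation":[0,1.5,-60],"angular":[0,0,0]}
    - {"hand":0.65,"translation":[0,1.5,-79],"angular":[0,0,0]}
    - {"hand":0.65,"translation":[0,1.5,-79],"angular":[0,0,0]}
    - {"hand":0.2,"translation":[0,1.5,-79],"angular":[0,0,0]}
    - {"hand":0.2,"translation":[0,1.5,-79],"angular":[0,0,0]}
    - {"hand":0.2,"translation":[0,1.5,-79],"angular":[0,0,0]}
    - {"hand":0.2,"translation":[0,1.5,-79],"angular":[0,0,0]}
    - {"hand":0.2,"translation":[0,1.5,-79],"angular":[0,0,0]}
    - {"hand":0.2,"translation":[0,1.5,-79],"angular":[0,0,0]}
  force: 25

```text
t: 5.72
eef_pos: [0.6144, 0.1327, 0.1279]
tool_rot: [0.001, 0.793, 0.609, 0.001]
contact_force: [0.0, -0.3, 6.8]
gripper_width: 0.346
grasp_force: 25.5
```

Emit:
drive_tool:
  commands:
    - {"hand":0.2,"translation":[0,0,20],"angular":[0,0,0]}
    - {"hand":0.2,"translation":[0,0,50],"angular":[0,0,0]}
    - {"hand":0.2,"translation":[0,-20,70],"angular":[0,0,0]}
    - {"hand":0.2,"translation":[-15,-60,70],"angular":[0,0,0]}
    - {"hand":0.2,"translation":[-32,-110,70],"angular":[0,0,0]}
    - {"hand":0.2,"translation":[-50,-160,70],"angular":[0,0,0]}
    - {"hand":0.2,"translation":[-66,-210,70],"angular":[0,0,0]}
    - {"hand":0.2,"translation":[-82,-260,70],"angular":[0,0,0]}
    - {"hand":0.2,"translation":[-98,-310,70],"angular":[0,0,0]}
    - {"hand":0.2,"translation":[-114,-360,70],"angular":[0,0,0]}
    - {"hand":0.2,"translation":[-130,-410,70],"angular":[0,0,0]}
    - {"hand":0.2,"translation":[-141,-450,70],"angular":[0,0,0]}

```text
t: 7.22
eef_pos: [0.4713, -0.3201, 0.1976]
tool_rot: [0.001, 0.794, 0.608, -0.0]
contact_force: [1.5, 0.9, -0.3]
gripper_width: 0.345
grasp_force: 24.8
```

Emit:
drive_tool:
  commands:
    - {"hand":0.2,"translation":[0,0,-30],"angular":[0,0,0]}
    - {"hand":0.2,"translation":[0,0,-70],"angular":[0,0,0]}
    - {"hand":0.2,"translation":[0,0,-100],"angular":[0,0,0]}
    - {"hand":0.2,"translation":[0,0,-125],"angular":[0,0,0]}
    - {"hand":0.2,"translation":[0,0,-125],"angular":[0,0,0]}
    - {"hand":0.2,"translation":[0,0,-125],"angular":[0,0,0]}

```text
t: 7.98
eef_pos: [0.4732, -0.318, 0.0728]
tool_rot: [0.001, 0.793, 0.609, 0.0]
contact_force: [1.0, 0.5, -0.3]
gripper_width: 0.345
grasp_force: 24.8
```

Run:
```python
from h import *
o=bot.get_obs();print(o['eef_pos'],o['contact_force'],o['gripper_width'])
s=snap('scene');a=s[200:320,80:240];b=s[140:270,310:440]
for n in('hex_tin','hex_board','square_tin'):print(n,[(np.round(d['position']).tolist(),round(d['score'],2)) for d in bot.find_in('scene',n)][:2])
b2=cv2.resize(b,(400,400),interpolation=cv2.INTER_CUBIC);a2=cv2.resize(a,(400,300),interpolation=cv2.INTER_CUBIC)
o=np.zeros((400,800,3),np.uint8);o[:300,:400]=a2;o[:,400:]=b2
cv2.imwrite('pics/hexp.png',o[:,:,::-1])
```

```text
[ 0.47322097 -0.31803319  0.0728075 ] [ 1.04977063  0.47216021 -0.28723284] 0.3448371054764234
hex_tin [([148.0, 257.0], 0.43)]
hex_board [([150.0, 279.0], 0.57), ([125.0, 341.0], 0.52)]
square_tin [([375.0, 204.0], 0.65)]
```

View pics/hexp.png

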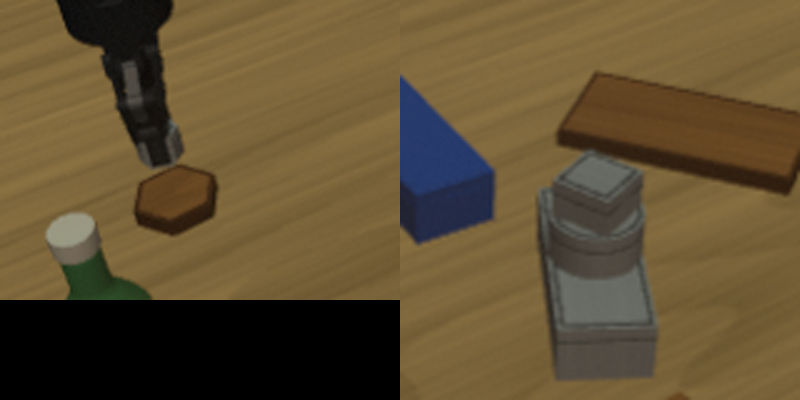

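Run:
```python
from h import *
for z in(.054,.067,.08):print(proj('scene',[.473,-.318,z]))
print(proj('scene',[.4735,-.317,.015]), proj('scene',[.483,-.318,.067]), proj('scene',[.473,-.308,.067]))
```

```text
[145.61784461 261.30561161]
[144.07020255 256.31356925]
[142.49784327 251.24029956]
[150.6864405  275.76013605] [145.75223061 259.16934824] [149.08650618 254.37054382]
```

Emit:
drive_tool:
  commands:
    - {"hand":0.2,"translation":[0,0,-20],"angular":[0,0,0]}
    - {"hand":0.2,"translation":[0,0,-32],"angular":[0,0,0]}
    - {"hand":0.2,"translation":[0,0,-36],"angular":[0,0,0]}
    - {"hand":0.2,"translation":[0,0,-37.5],"angular":[0,0,0]}
    - {"hand":0.2,"translation":[0,0,-38.5],"angular":[0,0,0]}
    - {"hand":0.2,"translation":[0,0,-38.5],"angular":[0,0,0]}

```text
t: 8.93
eef_pos: [0.4715, -0.3172, 0.0337]
tool_rot: [-0.001, 0.793, 0.609, -0.001]
contact_force: [-6.9, 3.6, 16.0]
gripper_width: 0.345
grasp_force: 26.2
```

Emit:
drive_tool:
  commands:
    - {"hand":0.6,"translation":[0,0,1],"angular":[0,0,0]}
    - {"hand":0.6,"translation":[0,0,1],"angular":[0,0,0]}
    - {"hand":0.6,"translation":[0,0,1],"angular":[0,0,0]}
    - {"hand":0.6,"translation":[0,0,1],"angular":[0,0,0]}
    - {"hand":0.6,"translation":[0,0,30],"angular":[0,0,0]}
    - {"hand":0.6,"translation":[0,0,80],"angular":[0,0,0]}
    - {"hand":0.7,"translation":[0,0,140],"angular":[0,0,0]}
    - {"hand":0.7,"translation":[20,100,160],"angular":[0,0,0.2]}
    - {"hand":0.7,"translation":[40,150,160],"angular":[0,0,0.35]}
    - {"hand":0.7,"translation":[60,200,160],"angular":[0,0,0.5]}
    - {"hand":0.7,"translation":[80,250,160],"angular":[0,0,0.54]}
    - {"hand":0.7,"translation":[80,250,160],"angular":[0,0,0.54]}

```text
t: 10.42
eef_pos: [0.5535, -0.0622, 0.1933]
tool_rot: [-0.0, 0.599, 0.8, 0.001]
contact_force: [-0.6, -0.6, -0.4]
gripper_width: 0.702
grasp_force: 0.0
```

Run:
```python
from h import *
o=bot.get_obs();print(o['t'],o['eef_pos'],o['tool_rot'])
s=snap('scene');t=snap('top')
for c in('scene','top'):
  for n,z in(('hex_tin',.041),('square_tin',.109),('round_tin',.079)):
    for d in bot.outline_of(c,n)[:2]:
        k,r=plane(c,d['pixels'],z);print(c,n,round(d['score'],2),np.round(d['position']),k,np.round(r[1]),round(r[2]))
f=lambda I,x,y,w:cv2.resize(I[y:y+w,x:x+w],(400,400),interpolation=cv2.INTER_CUBIC)
o=np.hstack([f(t,420,270,60),f(t,232,210,50)]);cv2.imwrite('pics/a.png',o[:,:,::-1])
```

```text
10.425 [ 0.5534839  -0.06224847  0.19334225] [-7.46323984e-05  5.99352136e-01  8.00484204e-01  1.43181481e-03]
scene hex_tin 0.68 [147. 273.] [ 487.  -321.3] [34. 61.] 81
scene square_tin 0.7 [376. 203.] [628.2 117.1] [60. 79.] 24
scene round_tin 0.7 [374. 222.] [647.8 104.2] [61. 73.] 51
top hex_tin 0.48 [452. 304.] [ 470.6 -313.5] [31. 38.] 2
top square_tin 0.89 [251. 233.] [612.5 133.5] [47. 47.] 20
top round_tin 0.66 [260. 240.] [601.8 115.4] [29. 61.] 63
top round_tin 0.66 [170. 283.] [496.6 306.5] [181.  93.] 34
```

View pics/a.png

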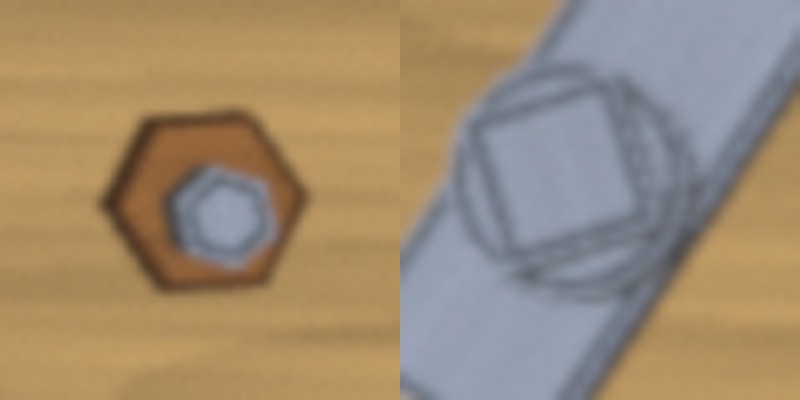

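Run:
```python
from h import *
T=lambda u,v,x,y,f:[x+u/f-.5,y+v/f-.5]
print('hex lid',at('top',T(227,214,420,270,6.667),.041))
print('board corners',[np.round(at('top',T(*p,420,270,6.667),.015)*1000).tolist() for p in[(105,203),(148,117),(245,110),(306,195),(268,282),(165,290)]])
print('sq',at('top',T(160,172,232,210,8),.109),[np.round(at('top',T(*p,232,210,8),.109)*1000).tolist() for p in[(78,122),(202,88),(248,215),(112,258)]])
```

```text
hex lid [ 0.47130863 -0.31631067]
board corners [[472.0, -281.0], [502.0, -296.0], [506.0, -329.0], [477.0, -350.0], [447.0, -337.0], [443.0, -302.0]]
sq [0.61256481 0.13347822] [[625.0, 156.0], [635.0, 123.0], [602.0, 110.0], [589.0, 145.0]]
```

Hex tin is within about 3 mm of its board's centre. Next is the square tin, with sides at about 17° and the tool already at 16°.

Emit:
drive_tool:
  commands:
    - {"hand":0.75,"translation":[20,60,0],"angular":[0,0,0]}
    - {"hand":0.75,"translation":[40,120,0],"angular":[0,0,0]}
    - {"hand":0.75,"translation":[55,170,0],"angular":[0,0,0]}
    - {"hand":0.75,"translation":[60.5,194,0],"angular":[0,0,0]}
    - {"hand":0.75,"translation":[60.5,194,-20],"angular":[0,0,0]}
    - {"hand":0.75,"translation":[60.5,194,-55],"angular":[0,0,0]}
    - {"hand":0.75,"translation":[60.5,194,-85],"angular":[0,0,0]}
    - {"hand":0.75,"translation":[60.5,194,-96],"angular":[0,0,0]}
    - {"hand":0.3,"translation":[60.5,194,-96],"angular":[0,0,0]}
    - {"hand":0.3,"translation":[60.5,194,-96],"angular":[0,0,0]}
    - {"hand":0.3,"translation":[60.5,194,-96],"angular":[0,0,0]}
    - {"hand":0.3,"translation":[60.5,194,-96],"angular":[0,0,0]}
  force: 30

```text
t: 12.32
eef_pos: [0.6132, 0.1264, 0.0975]
tool_rot: [0.0, 0.602, 0.798, 0.0]
contact_force: [0.5, -0.5, -0.4]
gripper_width: 0.512
grasp_force: 32.3
```

Emit:
drive_tool:
  commands:
    - {"hand":0.3,"translation":[0,0,0],"angular":[0,0,0]}
    - {"hand":0.3,"translation":[0,0,0],"angular":[0,0,0]}

```text
t: 12.58
eef_pos: [0.6128, 0.1264, 0.0969]
tool_rot: [0.0, 0.602, 0.798, 0.0]
contact_force: [0.0, 0.6, -1.1]
gripper_width: 0.512
grasp_force: 32.3
```

Emit:
drive_tool:
  commands:
    - {"hand":0.3,"translation":[0,0,15],"angular":[0,0,0]}
    - {"hand":0.3,"translation":[0,0,45],"angular":[0,0,0]}
    - {"hand":0.3,"translation":[-10,-15,60],"angular":[0,0,0]}
    - {"hand":0.3,"translation":[-35,-55,60],"angular":[0,0,0]}
    - {"hand":0.3,"translation":[-65,-100,60],"angular":[0,0,0]}
    - {"hand":0.3,"translation":[-95,-148,50],"angular":[0,0,0]}
    - {"hand":0.3,"translation":[-120,-186,20],"angular":[0,0,0]}
    - {"hand":0.3,"translation":[-133,-206,-20],"angular":[0,0,0]}
    - {"hand":0.3,"translation":[-133,-206,-50],"angular":[0,0,0]}
    - {"hand":0.3,"translation":[-133,-206,-70],"angular":[0,0,0]}
    - {"hand":0.3,"translation":[-133,-206,-74],"angular":[0,0,0]}
    - {"hand":0.3,"translation":[-133,-206,-74],"angular":[0,0,0]}

```text
t: 14.08
eef_pos: [0.4797, -0.08, 0.0234]
tool_rot: [0.0, 0.602, 0.798, -0.0]
contact_force: [-0.6, -0.6, -0.3]
gripper_width: 0.51
grasp_force: 32.3
```

Emit:
drive_tool:
  commands:
    - {"hand":0.3,"translation":[0,0,-2],"angular":[0,0,0]}
    - {"hand":0.3,"translation":[0,0,-4],"angular":[0,0,0]}
    - {"hand":0.3,"translation":[0,0,-5],"angular":[0,0,0]}
    - {"hand":0.3,"translation":[0,0,-5],"angular":[0,0,0]}

```text
t: 14.58
eef_pos: [0.4798, -0.0797, 0.0178]
tool_rot: [0.0, 0.602, 0.798, -0.0]
contact_force: [0.0, 0.0, -0.6]
gripper_width: 0.508
grasp_force: 32.3
```

Emit:
drive_tool:
  commands:
    - {"hand":0.3,"translation":[0,0,-0.8],"angular":[0,0,0]}
    - {"hand":0.3,"translation":[0,0,-0.8],"angular":[0,0,0]}
    - {"hand":0.3,"translation":[0,0,-0.8],"angular":[0,0,0]}

```text
t: 14.95
eef_pos: [0.4799, -0.0797, 0.0175]
tool_rot: [0.0, 0.602, 0.798, -0.0]
contact_force: [-1.3, 0.0, 5.6]
gripper_width: 0.508
grasp_force: 33.2
```

Emit:
drive_tool:
  commands:
    - {"hand":0.75,"translation":[0,0,0.5],"angular":[0,0,0]}
    - {"hand":0.75,"translation":[0,0,0.5],"angular":[0,0,0]}
    - {"hand":0.75,"translation":[0,0,0.5],"angular":[0,0,0]}
    - {"hand":0.75,"translation":[0,0,0.5],"angular":[0,0,0]}
    - {"hand":0.8,"translation":[0,0,30],"angular":[0,0,0]}
    - {"hand":1,"translation":[0,0,80],"angular":[0,0,0]}
    - {"hand":1,"translation":[0,0,140],"angular":[0,0,0]}
    - {"hand":1,"translation":[40,0,160],"angular":[0,0,0]}
    - {"hand":1,"translation":[40,0,160],"angular":[0,0,0]}

```text
t: 16.08
eef_pos: [0.5233, -0.0797, 0.1794]
tool_rot: [0.003, 0.603, 0.798, 0.002]
contact_force: [-0.3, 0.5, -0.8]
gripper_width: 0.999
grasp_force: 0.0
```

Run:
```python
from h import *
o=bot.get_obs();print(o['t'],o['eef_pos'],o['tool_rot'])
t=snap('top')
for n,z in(('round_tin',.079),):
    for d in bot.outline_of('top',n)[:2]:
        k,r=plane('top',d['pixels'],z);print(n,round(d['score'],2),np.round(d['position']),k,np.round(r[1]),round(r[2]))
f=lambda I,x,y,w:cv2.resize(I[y:y+w,x:x+w],(400,400),interpolation=cv2.INTER_CUBIC)
o=np.hstack([f(t,220,190,80),f(t,310,250,80)]);cv2.imwrite('pics/b.png',o[:,:,::-1])
```

```text
16.075 [ 0.52333933 -0.07967938  0.17938247] [0.0025052  0.60254362 0.79807983 0.00187005]
round_tin 0.85 [254. 233.] [612.2 133.2] [68. 64.] 58
```

View pics/b.png

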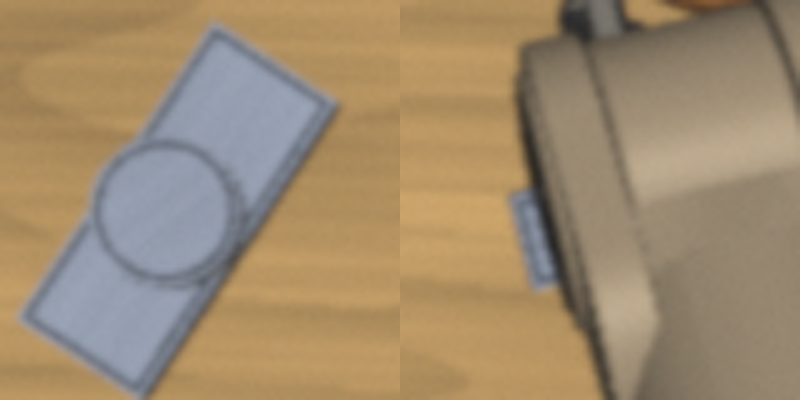

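Emit:
drive_tool:
  commands:
    - {"hand":1,"translation":[30,60,0],"angular":[0,0,0]}
    - {"hand":1,"translation":[55,120,0],"angular":[0,0,0]}
    - {"hand":1,"translation":[80,180,0],"angular":[0,0,0]}
    - {"hand":1,"translation":[90.5,212,0],"angular":[0,0,0]}
    - {"hand":1,"translation":[90.5,212,0],"angular":[0,0,0]}
    - {"hand":1,"translation":[90.5,212,0],"angular":[0,0,0]}
    - {"hand":1,"translation":[90.5,212,-40],"angular":[0,0,0]}
    - {"hand":1,"translation":[90.5,212,-70],"angular":[0,0,0]}
    - {"hand":1,"translation":[90.5,212,-70],"angular":[0,0,0]}

```text
t: 17.3
eef_pos: [0.6081, 0.1291, 0.1044]
tool_rot: [-0.001, 0.603, 0.798, -0.003]
contact_force: [-0.1, -0.2, 0.8]
gripper_width: 0.996
grasp_force: 0.0
```

Run:
```python
from h import *
print(at('top',[220+166/5-.5,190+210/5-.5],.079))
```

```text
[0.61330967 0.13376977]
```

Emit:
drive_tool:
  commands:
    - {"hand":1,"translation":[5.5,3.5,0],"angular":[0,0,0]}
    - {"hand":1,"translation":[5.5,3.5,-20],"angular":[0,0,0]}
    - {"hand":1,"translation":[5.5,3.5,-40],"angular":[0,0,0]}
    - {"hand":1,"translation":[5.5,3.5,-44],"angular":[0,0,0]}
    - {"hand":1,"translation":[5.5,3.5,-44],"angular":[0,0,0]}
    - {"hand":0.5,"translation":[5.5,3.5,-44],"angular":[0,0,0]}
    - {"hand":0.5,"translation":[5.5,3.5,-44],"angular":[0,0,0]}
    - {"hand":0.5,"translation":[5.5,3.5,-44],"angular":[0,0,0]}
    - {"hand":0.5,"translation":[5.5,3.5,-44],"angular":[0,0,0]}
    - {"hand":0.5,"translation":[5.5,3.5,-44],"angular":[0,0,0]}
  force: 40

```text
t: 18.55
eef_pos: [0.6164, 0.1361, 0.0638]
tool_rot: [0.0, 0.602, 0.798, 0.001]
contact_force: [-0.9, -0.1, 6.2]
gripper_width: 0.761
grasp_force: 45.0
```

Emit:
drive_tool:
  commands:
    - {"hand":0.5,"translation":[0,0,12],"angular":[0,0,0]}
    - {"hand":0.5,"translation":[0,0,35],"angular":[0,0,0]}
    - {"hand":0.5,"translation":[0,-15,45],"angular":[0,0,0]}
    - {"hand":0.5,"translation":[1,-55,45],"angular":[0,0,0]}
    - {"hand":0.5,"translation":[3,-105,45],"angular":[0,0,0]}
    - {"hand":0.5,"translation":[5,-155,45],"angular":[0,0,0]}
    - {"hand":0.5,"translation":[7,-205,45],"angular":[0,0,0]}
    - {"hand":0.5,"translation":[8,-245,40],"angular":[0,0,0]}
    - {"hand":0.5,"translation":[8,-268,20],"angular":[0,0,0]}
    - {"hand":0.5,"translation":[8,-268,0],"angular":[0,0,0]}
    - {"hand":0.5,"translation":[8,-268,0],"angular":[0,0,0]}
    - {"hand":0.5,"translation":[8,-268,0],"angular":[0,0,0]}

```text
t: 20.05
eef_pos: [0.6241, -0.1295, 0.0631]
tool_rot: [-0.0, 0.601, 0.799, 0.001]
contact_force: [0.4, 0.4, -1.1]
gripper_width: 0.758
grasp_force: 44.8
```

Run:
```python
from h import *
o=bot.get_obs();print(o['t'],o['eef_pos'],o['contact_force'])
s=snap('scene');t=snap('top')
for n,z in(('round_tin',.06),('round_board',.015)):
    for d in bot.outline_of('scene',n)[:2]:
        k,r=plane('scene',d['pixels'],z);print(n,round(d['score'],2),np.round(d['position']),k,np.round(r[1]),round(r[2]))
f=lambda I,x,y,w:cv2.resize(I[y:y+w,x:x+w],(400,400),interpolation=cv2.INTER_CUBIC)
o=np.hstack([f(s,210,210,120),f(t,310,250,80)])
for p in ([*(poly('scene',RND,o_[0],o_[1],0,z)) ] for o_,z in [((.6253,-.1345),.0455),((.6253,-.1345),.0795)]):
    cv2.polylines(o,[((np.array(p)-210+.5)*400/120).astype(int)],True,(255,0,0),1)
p=poly('scene',shape(40,.048),.6247,-.1345,0,.015);cv2.polylines(o,[((p-210+.5)*400/120).astype(int)],True,(0,255,0),1)
cv2.imwrite('pics/c.png',o[:,:,::-1])
```

```text
20.05 [ 0.62414082 -0.12951097  0.06310387] [ 0.36852439  0.35597618 -1.0786428 ]
round_tin 0.89 [262. 268.] [ 620.9 -142. ] [ 51. 104.] 74
round_board 0.87 [265. 295.] [ 644.8 -147.2] [96. 89.] 60
```

View pics/c.png

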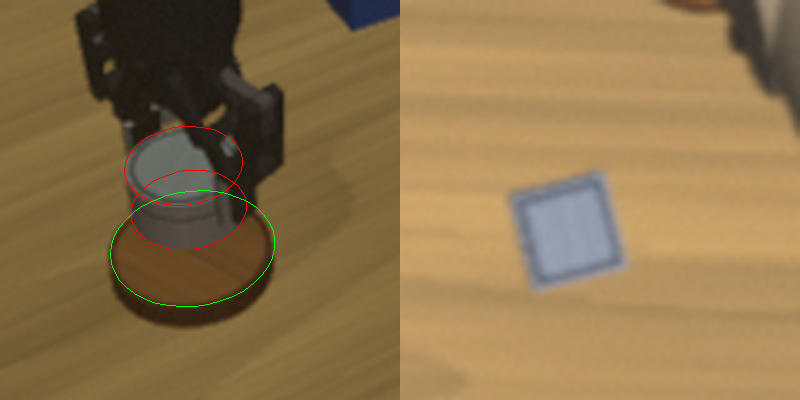

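The held round tin matches its model outline centred over the round board, within about 1–2 mm. The parked square tin stands upright on the counter. I lower the round tin.

Emit:
drive_tool:
  commands:
    - {"hand":0.5,"translation":[0,0,-14],"angular":[0,0,0]}
    - {"hand":0.5,"translation":[0,0,-24],"angular":[0,0,0]}
    - {"hand":0.5,"translation":[0,0,-27],"angular":[0,0,0]}
    - {"hand":0.5,"translation":[0,0,-28],"angular":[0,0,0]}
    - {"hand":0.5,"translation":[0,0,-29],"angular":[0,0,0]}
    - {"hand":0.5,"translation":[0,0,-29],"angular":[0,0,0]}
    - {"hand":0.5,"translation":[0,0,-29],"angular":[0,0,0]}

```text
t: 21.12
eef_pos: [0.624, -0.1322, 0.0342]
tool_rot: [0.0, 0.602, 0.798, 0.0]
contact_force: [-0.0, -0.6, -1.1]
gripper_width: 0.757
grasp_force: 44.8
```

Emit:
drive_tool:
  commands:
    - {"hand":0.5,"translation":[0,1.5,-0.5],"angular":[0,0,0]}
    - {"hand":0.5,"translation":[0,1.5,-1],"angular":[0,0,0]}
    - {"hand":0.5,"translation":[0,1.5,-1.3],"angular":[0,0,0]}
    - {"hand":0.5,"translation":[0,1.5,-1.3],"angular":[0,0,0]}

```text
t: 21.62
eef_pos: [0.6241, -0.131, 0.0338]
tool_rot: [0.001, 0.602, 0.798, -0.0]
contact_force: [-3.4, -1.9, 7.7]
gripper_width: 0.757
grasp_force: 45.9
```

Emit:
drive_tool:
  commands:
    - {"hand":1,"translation":[0,0,0.5],"angular":[0,0,0]}
    - {"hand":1,"translation":[0,0,0.5],"angular":[0,0,0]}
    - {"hand":1,"translation":[0,0,0.5],"angular":[0,0,0]}
    - {"hand":1,"translation":[0,0,0.5],"angular":[0,0,0]}
    - {"hand":1,"translation":[0,0,15],"angular":[0,0,0]}
    - {"hand":1,"translation":[0,0,50],"angular":[0,0,0]}
    - {"hand":1,"translation":[0,10,100],"angular":[0,0,0]}
    - {"hand":1,"translation":[-20,60,120],"angular":[0,0,0.18]}
    - {"hand":1,"translation":[-60,110,120],"angular":[0,0,0.36]}
    - {"hand":1,"translation":[-100,150,120],"angular":[0,0,0.54]}
    - {"hand":1,"translation":[-100,150,120],"angular":[0,0,0.733]}
    - {"hand":1,"translation":[-100,150,120],"angular":[0,0,0.733]}

```text
t: 23.12
eef_pos: [0.524, 0.0195, 0.1536]
tool_rot: [0.001, 0.277, 0.961, 0.0]
contact_force: [0.3, -0.5, -1.1]
gripper_width: 1.0
grasp_force: 0.0
```

Run:
```python
from h import *
o=bot.get_obs();print(o['t'],o['eef_pos'],o['tool_rot'])
s=snap('scene');t=snap('top')
for c,n,z in(('top','round_tin',.049),('top','round_board',.015),('top','long_tin',.045)):
    for d in bot.outline_of(c,n)[:2]:
        k,r=plane(c,d['pixels'],z);print(c,n,round(d['score'],2),np.round(d['position']),k,np.round(r[0]),np.round(r[1]),round(r[2]))
f=lambda I,x,y,w,h:cv2.resize(I[y:y+h,x:x+w],(w*5,h*5),interpolation=cv2.INTER_CUBIC)
o=np.hstack([f(t,220,185,80,90),f(t,340,190,70,90)]);cv2.imwrite('pics/d.png',o[:,:,::-1])
```

```text
23.125 [0.52398381 0.01945717 0.15360829] [5.85649933e-04 2.76604608e-01 9.60983635e-01 4.71002780e-06]
top round_tin 0.58 [372. 234.] [ 622.4 -128.8] [ 623. -129.] [65. 71.] 28
top round_board 0.96 [358. 231.] [ 624.7 -131.1] [ 625. -131.] [94. 92.] 2
top long_tin 0.78 [254. 230.] [614.9 130.9] [614. 130.] [ 74. 162.] 59
top long_tin 0.62 [259. 328.] [406. 110.] [412. 108.] [ 69. 160.] 85
```

View pics/d.png

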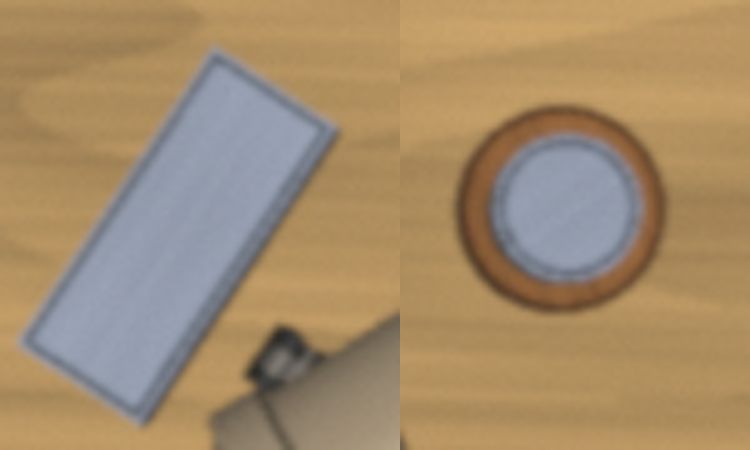

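The round tin is centred on its board once parallax is allowed for. The long tin is at about (615.5,132.5) at -32.5°.

Emit:
drive_tool:
  commands:
    - {"hand":1,"translation":[45,56,0],"angular":[0,0,0]}
    - {"hand":1,"translation":[85,105,0],"angular":[0,0,0]}
    - {"hand":1,"translation":[91.5,113,0],"angular":[0,0,0]}
    - {"hand":1,"translation":[91.5,113,0],"angular":[0,0,0]}
    - {"hand":1,"translation":[91.5,113,-40],"angular":[0,0,0]}
    - {"hand":1,"translation":[91.5,113,-80],"angular":[0,0,0]}
    - {"hand":1,"translation":[91.5,113,-80],"angular":[0,0,0]}

```text
t: 24.25
eef_pos: [0.6128, 0.1295, 0.0698]
tool_rot: [-0.003, 0.277, 0.961, -0.002]
contact_force: [0.2, -0.8, 0.5]
gripper_width: 0.999
grasp_force: 0.0
```

Emit:
drive_tool:
  commands:
    - {"hand":1,"translation":[2.5,2.5,0],"angular":[0,0,0]}
    - {"hand":1,"translation":[2.5,2.5,-25],"angular":[0,0,0]}
    - {"hand":1,"translation":[2.5,2.5,-46],"angular":[0,0,0]}
    - {"hand":1,"translation":[2.5,2.5,-51],"angular":[0,0,0]}
    - {"hand":1,"translation":[2.5,2.5,-51],"angular":[0,0,0]}
    - {"hand":0.5,"translation":[2.5,2.5,-51],"angular":[0,0,0]}
    - {"hand":0.5,"translation":[2.5,2.5,-51],"angular":[0,0,0]}
    - {"hand":0.5,"translation":[2.5,2.5,-51],"angular":[0,0,0]}
    - {"hand":0.5,"translation":[2.5,2.5,-51],"angular":[0,0,0]}
    - {"hand":0.5,"translation":[2.5,2.5,-51],"angular":[0,0,0]}
    - {"hand":0.5,"translation":[2.5,2.5,-51],"angular":[0,0,0]}
  force: 80

```text
t: 25.62
eef_pos: [0.6185, 0.1351, 0.0227]
tool_rot: [0.001, 0.276, 0.961, 0.0]
contact_force: [-0.1, 0.3, 6.9]
gripper_width: 0.759
grasp_force: 89.9
```

Emit:
drive_tool:
  commands:
    - {"hand":0.5,"translation":[0,0,6],"angular":[0,0,0]}
    - {"hand":0.5,"translation":[0,0,20],"angular":[0,0,0]}
    - {"hand":0.5,"translation":[0,0,45],"angular":[0,0,0]}
    - {"hand":0.5,"translation":[-5,8,65],"angular":[0,0,0.08]}
    - {"hand":0.5,"translation":[-20,30,65],"angular":[0,0,0.2]}
    - {"hand":0.5,"translation":[-40,60,65],"angular":[0,0,0.36]}
    - {"hand":0.5,"translation":[-60,90,65],"angular":[0,0,0.52]}
    - {"hand":0.5,"translation":[-80,120,65],"angular":[0,0,0.68]}
    - {"hand":0.5,"translation":[-98,148,65],"angular":[0,0,0.84]}
    - {"hand":0.5,"translation":[-112,170,65],"angular":[0,0,1.0]}
    - {"hand":0.5,"translation":[-121,182,65],"angular":[0,0,1.1]}
    - {"hand":0.5,"translation":[-124,187,65],"angular":[0,0,1.152]}

```text
t: 27.12
eef_pos: [0.4936, 0.3228, 0.0882]
tool_rot: [0.001, -0.293, 0.956, 0.0]
contact_force: [0.8, -0.4, -2.8]
gripper_width: 0.761
grasp_force: 88.9
```

Emit:
drive_tool:
  commands:
    - {"hand":0.5,"translation":[0,0,0],"angular":[0,0,0]}
    - {"hand":0.5,"translation":[0,0,-10],"angular":[0,0,0]}
    - {"hand":0.5,"translation":[0,0,-20],"angular":[0,0,0]}
    - {"hand":0.5,"translation":[0,0,-30],"angular":[0,0,0]}
    - {"hand":0.5,"translation":[0,0,-30],"angular":[0,0,0]}
    - {"hand":0.5,"translation":[0,0,-30],"angular":[0,0,0]}

```text
t: 27.88
eef_pos: [0.4938, 0.322, 0.0567]
tool_rot: [-0.0, -0.292, 0.956, 0.0]
contact_force: [-0.2, 0.8, -2.7]
gripper_width: 0.761
grasp_force: 88.9
```

Run:
```python
from h import *
ob=bot.get_obs();print(ob['t'],ob['eef_pos'],ob['tool_rot'],ob['contact_force'],ob['torque'],ob['gripper_width'])
s=snap('scene');t=snap('top');x,y,z=ob['eef_pos'];w=ob['tool_rot'];th=2*np.arctan2(w[2],w[1]);print(np.degrees(th))
S=np.array([340,110]);T=np.array([110,215])
a=cv2.resize(s[110:230,340:460],(480,480),interpolation=cv2.INTER_CUBIC)
b=cv2.resize(t[215:345,110:240],(320,320),interpolation=cv2.INTER_CUBIC)
def d(I,c,o,f,sh,x,y,th,z,col): cv2.polylines(I,[((poly(c,sh,x,y,th,z)-o+.5)*f).astype(int)],True,col,1)
d(a,'scene',S,4,LONG,x,y,th,z-.0227,(255,0,0));d(a,'scene',S,4,LONG,x,y,th,z+.0223,(255,0,0));d(a,'scene',S,4,LB,.4945,.322,np.radians(34),.015,(0,255,0))
d(b,'top',T,320/130,LB,.4945,.322,np.radians(34),.015,(0,255,0));d(b,'top',T,320/130,LONG,x,y,th,z+.0223,(255,0,0))
o=np.zeros((480,800,3),np.uint8);o[:,:480]=a;o[:320,480:]=b;cv2.imwrite('pics/e.png',o[:,:,::-1])
```

```text
27.875 [0.49382963 0.32202806 0.05673666] [-9.99609201e-06 -2.91822524e-01  9.56472472e-01  1.59017922e-04] [-0.16802437  0.78871463 -2.72509556] [0.06119025 0.01004141 0.00532494] 0.7606193804634188
213.93419929504213
```

View pics/e.png

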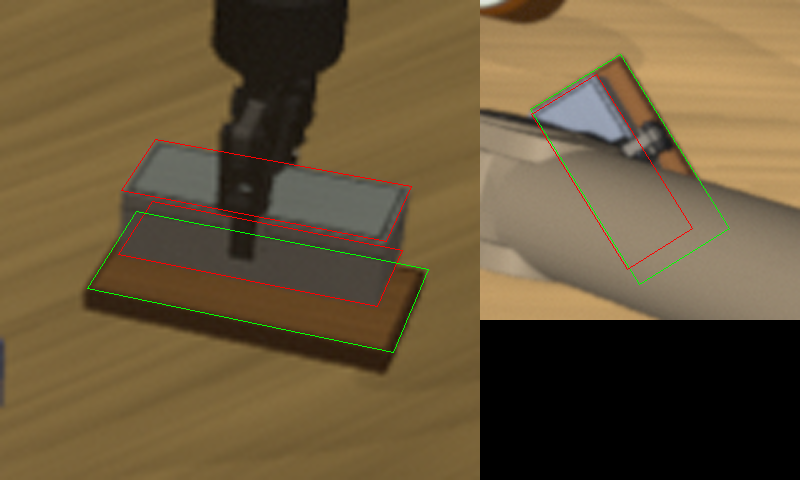

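The held long tin overlays its model almost exactly and sits centred and parallel over the long board. I lower it.

Emit:
drive_tool:
  commands:
    - {"hand":0.5,"translation":[0,0,-8],"angular":[0,0,0]}
    - {"hand":0.5,"translation":[0,0,-14],"angular":[0,0,0]}
    - {"hand":0.5,"translation":[0,0,-16.5],"angular":[0,0,0]}
    - {"hand":0.5,"translation":[0,0,-17.5],"angular":[0,0,0]}
    - {"hand":0.5,"translation":[0,0,-18],"angular":[0,0,0]}
    - {"hand":0.5,"translation":[0,0,-18],"angular":[0,0,0]}
    - {"hand":0.5,"translation":[0,0,-18],"angular":[0,0,0]}

```text
t: 28.85
eef_pos: [0.4939, 0.3219, 0.0388]
tool_rot: [0.0, -0.292, 0.956, 0.0]
contact_force: [0.3, 0.2, -2.5]
gripper_width: 0.761
grasp_force: 88.9
```

Emit:
drive_tool:
  commands:
    - {"hand":0.5,"translation":[0,0,-0.5],"angular":[0,0,0]}
    - {"hand":0.5,"translation":[0,0,-1],"angular":[0,0,0]}
    - {"hand":0.5,"translation":[0,0,-1.4],"angular":[0,0,0]}
    - {"hand":0.5,"translation":[0,0,-1.4],"angular":[0,0,0]}

```text
t: 29.35
eef_pos: [0.4939, 0.3218, 0.0377]
tool_rot: [0.0, -0.292, 0.956, -0.0]
contact_force: [-0.8, -1.6, 3.3]
gripper_width: 0.76
grasp_force: 89.6
```

Emit:
drive_tool:
  commands:
    - {"hand":1,"translation":[0,0,0.5],"angular":[0,0,0]}
    - {"hand":1,"translation":[0,0,0.5],"angular":[0,0,0]}
    - {"hand":1,"translation":[0,0,0.5],"angular":[0,0,0]}
    - {"hand":1,"translation":[0,0,0.5],"angular":[0,0,0]}
    - {"hand":1,"translation":[0,0,15],"angular":[0,0,0]}
    - {"hand":1,"translation":[0,0,50],"angular":[0,0,0]}
    - {"hand":1,"translation":[0,-10,100],"angular":[0,0,0]}
    - {"hand":0.8,"translation":[0,-60,120],"angular":[0,0,-0.1]}
    - {"hand":0.8,"translation":[10,-115,120],"angular":[0,0,-0.25]}
    - {"hand":0.8,"translation":[20,-170,120],"angular":[0,0,-0.314]}
    - {"hand":0.8,"translation":[25,-220,120],"angular":[0,0,-0.314]}
    - {"hand":0.8,"translation":[25,-220,120],"angular":[0,0,-0.314]}

```text
t: 30.85
eef_pos: [0.5196, 0.0968, 0.1574]
tool_rot: [-0.0, -0.135, 0.991, -0.001]
contact_force: [0.4, 0.3, 0.4]
gripper_width: 0.802
grasp_force: 0.0
```

Run:
```python
from h import *
ob=bot.get_obs();print(ob['t'],ob['eef_pos'],ob['tool_rot'])
print(at('top',[343.25,295.65],.03))
t=snap('top')
for c,n,z in(('top','square_tin',.03),('top','long_tin',.06),('top','long_board',.015)):
    for d in bot.outline_of(c,n)[:2]:
        k,r=plane(c,d['pixels'],z);print(c,n,round(d['score'],2),np.round(d['position']),k,np.round(r[0]),np.round(r[1]),round(r[2]))
s=snap('scene')
T=np.array([110,215]);b=cv2.resize(t[215:345,110:370],(800,400),interpolation=cv2.INTER_CUBIC);f=800/260
d=lambda sh,x,y,th,z,col: cv2.polylines(b,[((poly('top',sh,x,y,np.radians(th),z)-T+.5)*f).astype(int)],True,col,1)
d(LB,.4945,.322,34,.015,(0,255,0));d(LONG,.4939,.3218,34,.06,(255,0,0));d(SQ,.479,-.074,16,.03,(255,0,0))
cv2.imwrite('pics/f.png',b[:,:,::-1])
```

```text
30.85 [0.51963617 0.09680653 0.15743446] [-3.07078303e-04 -1.34866968e-01  9.90862746e-01 -1.35137318e-03]
[ 0.47707162 -0.07019829]
top square_tin 0.58 [345. 297.] [476.9 -69. ] [477. -69.] [44. 44.] 16
top long_tin 0.72 [166. 283.] [495.4 320.8] [495. 321.] [164.  76.] 35
top long_tin 0.66 [253. 349.] [360.4 116.6] [366. 111.] [66. 64.] 85
top long_board 0.76 [185. 283.] [495.5 296.3] [494. 321.] [193. 100.] 33
```

View pics/f.png

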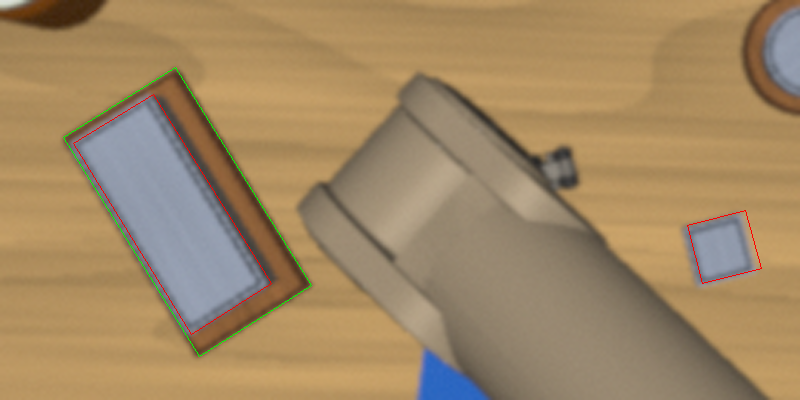

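The long tin is centred and parallel on its board. The square tin is at about (477.5,-71), angle 16°.

Emit:
drive_tool:
  commands:
    - {"hand":0.8,"translation":[-15,-60,0],"angular":[0,0,0]}
    - {"hand":0.8,"translation":[-28,-115,0],"angular":[0,0,0]}
    - {"hand":0.8,"translation":[-42,-165,0],"angular":[0,0,0]}
    - {"hand":0.8,"translation":[-42,-168,-20],"angular":[0,0,0]}
    - {"hand":0.8,"translation":[-42,-168,-70],"angular":[0,0,0]}
    - {"hand":0.8,"translation":[-42,-168,-85],"angular":[0,0,0]}
    - {"hand":0.8,"translation":[-42,-168,-85],"angular":[0,0,0]}
    - {"hand":0.8,"translation":[-42,-168,-85],"angular":[0,0,0]}

```text
t: 32.1
eef_pos: [0.478, -0.065, 0.0736]
tool_rot: [0.001, -0.139, 0.99, -0.0]
contact_force: [0.3, -1.5, 1.2]
gripper_width: 0.803
grasp_force: 0.0
```

Emit:
drive_tool:
  commands:
    - {"hand":0.8,"translation":[0,-5,-10],"angular":[0,0,0]}
    - {"hand":0.8,"translation":[0,-5,-35],"angular":[0,0,0]}
    - {"hand":0.8,"translation":[0,-5,-50],"angular":[0,0,0]}
    - {"hand":0.8,"translation":[0,-5,-55],"angular":[0,0,0]}
    - {"hand":0.8,"translation":[0,-5,-55],"angular":[0,0,0]}
    - {"hand":0.3,"translation":[0,-5,-55],"angular":[0,0,0]}
    - {"hand":0.3,"translation":[0,-5,-55],"angular":[0,0,0]}
    - {"hand":0.3,"translation":[0,-5,-55],"angular":[0,0,0]}
    - {"hand":0.3,"translation":[0,-5,-55],"angular":[0,0,0]}
    - {"hand":0.3,"translation":[0,-5,-55],"angular":[0,0,0]}
    - {"hand":0.3,"translation":[0,-5,-55],"angular":[0,0,0]}
  force: 30

```text
t: 33.48
eef_pos: [0.4774, -0.0712, 0.0179]
tool_rot: [0.001, -0.139, 0.99, -0.0]
contact_force: [-1.2, -0.1, 7.3]
gripper_width: 0.507
grasp_force: 31.4
```

Emit:
drive_tool:
  commands:
    - {"hand":0.3,"translation":[0,0,15],"angular":[0,0,0]}
    - {"hand":0.3,"translation":[0,0,50],"angular":[0,0,0]}
    - {"hand":0.3,"translation":[0,15,90],"angular":[0,0,0]}
    - {"hand":0.3,"translation":[2,50,110],"angular":[0,0,0]}
    - {"hand":0.3,"translation":[5,100,110],"angular":[0,0,0.05]}
    - {"hand":0.3,"translation":[7,150,110],"angular":[0,0,0.1]}
    - {"hand":0.3,"translation":[9,200,110],"angular":[0,0,0.15]}
    - {"hand":0.3,"translation":[11,250,110],"angular":[0,0,0.2]}
    - {"hand":0.3,"translation":[13,300,110],"angular":[0,0,0.25]}
    - {"hand":0.3,"translation":[15,345,110],"angular":[0,0,0.3]}
    - {"hand":0.3,"translation":[17,380,110],"angular":[0,0,0.314]}
    - {"hand":0.3,"translation":[17,393,110],"angular":[0,0,0.314]}

```text
t: 34.98
eef_pos: [0.493, 0.3242, 0.1282]
tool_rot: [0.0, -0.293, 0.956, 0.001]
contact_force: [0.1, -0.5, -1.4]
gripper_width: 0.508
grasp_force: 30.9
```

Emit:
drive_tool:
  commands:
    - {"hand":0.3,"translation":[0,0,0],"angular":[0,0,0]}
    - {"hand":0.3,"translation":[0,0,-10],"angular":[0,0,0]}
    - {"hand":0.3,"translation":[0,0,-25],"angular":[0,0,0]}
    - {"hand":0.3,"translation":[0,0,-35],"angular":[0,0,0]}
    - {"hand":0.3,"translation":[0,0,-40],"angular":[0,0,0]}
    - {"hand":0.3,"translation":[0,0,-40],"angular":[0,0,0]}
    - {"hand":0.3,"translation":[0,0,-40],"angular":[0,0,0]}

```text
t: 35.85
eef_pos: [0.4939, 0.3221, 0.0876]
tool_rot: [0.0, -0.292, 0.956, 0.0]
contact_force: [0.3, -0.8, -1.2]
gripper_width: 0.509
grasp_force: 30.9
```

Run:
```python
from h import *
ob=bot.get_obs();print(ob['t'],ob['eef_pos'],ob['tool_rot'],ob['contact_force'])
s=snap('scene');x,y,z=ob['eef_pos'];w=ob['tool_rot'];th=2*np.arctan2(w[2],w[1])
S=np.array([340,110]);a=cv2.resize(s[110:230,340:460],(480,480),interpolation=cv2.INTER_CUBIC)
d=lambda sh,x,y,th,z,col: cv2.polylines(a,[((poly('scene',sh,x,y,th,z)-S+.5)*4).astype(int)],True,col,1)
d(SQ,x,y,th,z-.018,(255,0,0));d(SQ,x,y,th,z+.012,(255,0,0));d(LONG,.4942,.322,np.radians(34),.06,(0,255,0))
cv2.imwrite('pics/g.png',a[:,:,::-1])
```

```text
35.85 [0.49394056 0.32214371 0.08764566] [ 2.36682854e-04 -2.91857980e-01  9.56461615e-01  2.05214240e-04] [ 0.30734521 -0.80964656 -1.22465801]
```

View pics/g.png

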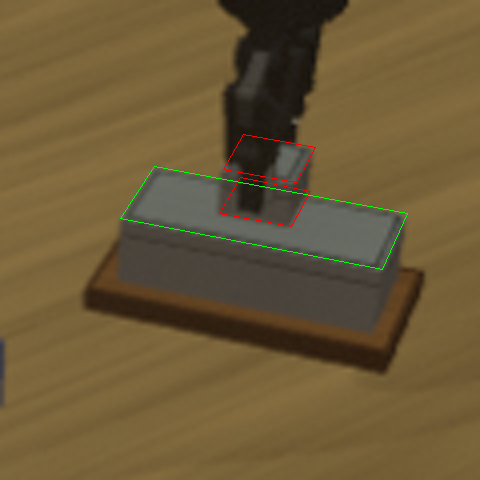

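The square tin hangs about 10 mm above the middle of the long lid and matches its model outline. I lower it.

Emit:
drive_tool:
  commands:
    - {"hand":0.3,"translation":[0,0,-5],"angular":[0,0,0]}
    - {"hand":0.3,"translation":[0,0,-7.5],"angular":[0,0,0]}
    - {"hand":0.3,"translation":[0,0,-9],"angular":[0,0,0]}
    - {"hand":0.3,"translation":[0,0,-9.7],"angular":[0,0,0]}
    - {"hand":0.3,"translation":[0,0,-9.7],"angular":[0,0,0]}
    - {"hand":0.3,"translation":[0,0,-9.7],"angular":[0,0,0]}

```text
t: 36.65
eef_pos: [0.4938, 0.3218, 0.078]
tool_rot: [0.0, -0.292, 0.956, -0.0]
contact_force: [-0.8, -2.5, 5.2]
gripper_width: 0.503
grasp_force: 31.6
```

Contact at 5 N, so I release and retreat.

Emit:
drive_tool:
  commands:
    - {"hand":0.8,"translation":[0,0,0.5],"angular":[0,0,0]}
    - {"hand":0.8,"translation":[0,0,0.5],"angular":[0,0,0]}
    - {"hand":0.8,"translation":[0,0,0.5],"angular":[0,0,0]}
    - {"hand":0.8,"translation":[0,0,0.5],"angular":[0,0,0]}
    - {"hand":0.8,"translation":[0,0,15],"angular":[0,0,0]}
    - {"hand":0.8,"translation":[0,0,55],"angular":[0,0,0]}
    - {"hand":0.8,"translation":[0,-20,110],"angular":[0,0,0]}
    - {"hand":0.8,"translation":[10,-80,130],"angular":[0,0,0]}
    - {"hand":0.8,"translation":[20,-140,130],"angular":[0,0,0]}
    - {"hand":0.8,"translation":[30,-200,130],"angular":[0,0,0]}
    - {"hand":0.8,"translation":[40,-260,130],"angular":[0,0,0]}
    - {"hand":0.8,"translation":[40,-260,130],"angular":[0,0,0]}

```text
t: 38.15
eef_pos: [0.535, 0.0555, 0.2075]
tool_rot: [-0.001, -0.287, 0.958, -0.001]
contact_force: [-0.5, 0.6, -0.4]
gripper_width: 0.796
grasp_force: 0.0
```

Emit:
drive_tool:
  commands:
    - {"hand":0.8,"translation":[0,0,0],"angular":[0,0,0]}
    - {"hand":0.8,"translation":[0,0,0],"angular":[0,0,0]}
    - {"hand":0.8,"translation":[0,0,0],"angular":[0,0,0]}

```text
t: 38.52
eef_pos: [0.5336, 0.0635, 0.2079]
tool_rot: [0.0, -0.293, 0.956, 0.0]
contact_force: [0.4, -0.2, 0.7]
gripper_width: 0.803
grasp_force: 0.0
```

Run:
```python
from h import *
t=snap('top');f=6
def crop(x,y,w,h,L):
    b=cv2.resize(t[y:y+h,x:x+w],(w*f,h*f),interpolation=cv2.INTER_CUBIC)
    for sh,X,Y,th,z,col in L: cv2.polylines(b,[((poly('top',sh,X,Y,np.radians(th),z)-[x,y]+.5)*f).astype(int)],True,col,1)
    return b
G=(0,255,0);R=(255,0,0)
A=crop(125,230,90,100,[(LB,.4945,.322,34,.015,G),(SQ,.4938,.3218,34,.09,R)])
o=np.zeros((600,800,3),np.uint8);o[:,:540]=A
B=cv2.resize(crop(345,205,55,55,[(shape(40,.048),.6247,-.1345,0,.015,G),(RND,.6247,-.1345,0,.049,R)]),(260,260));C=cv2.resize(crop(430,280,40,40,[(HEX*2,.4735,-.317,6,.015,G),(HEX,.4735,-.317,-15,.041,R)]),(260,260))
o[:260,540:]=B;o[300:560,540:]=C;cv2.imwrite('pics/end.png',o[:,:,::-1])
```

```text
(no output)
```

View pics/end.png

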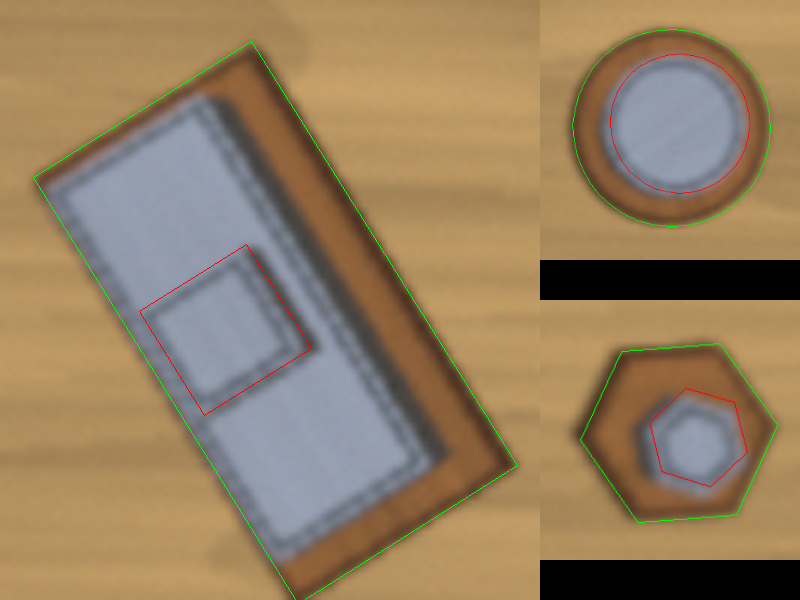

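All four tins match the ideal outlines: long, square and round within about 2 mm, hex about 3 mm off. I hand it in.

```bash
python3 -c "
from station import bot
print(bot.hand_in())"
```

```text
the job is handed in; nothing more can be done
None
```

The job is handed in (no verdict came back): the hex, round and long tins are on their boards and the square tin is on the long tin's lid, all within about 3 mm of centre in the last picture, and I saw no contact with the bottle, jar or crate.

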